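Reset the thread rack divider and stow the bobbin box

ROBOT

A 7-joint arm with a two-finger parallel gripper is mounted at the origin on the work surface. World frame = base frame: x ahead of the robot, y to its left, z up, the work surface at z = 0. Lengths are in m, angles in rad, forces in N, time in s.
With the tool pointing down it reaches from about 0.425 to 0.925 m from the base axis. Payload 6.8 kg.
Tool frame: the origin (TCP) lies between the finger pads; the fingertips stand 14 mm ahead of it and the grasp point (between the pads) lies 5 mm behind it; z points along the fingers, y is the line along which they close (so a half turn about z gives the same grasp; the last joint's range is limited). The gripper opens to 85 mm and grips with 20 to 120 N. Pads are 22 mm wide; open, the fingers measure 114 mm over their backs; the gripper's body (76 mm by 85 mm) begins 54 mm behind the grasp point. The pads swing forward as they close: fully open they stand 13 mm farther back than shut.
Start: joints at [1.182, 0.477, 0.022, 1.555, -0.011, 1.109, -0.083], TCP at [0.187, -0.649, 0.245] pointing down, gripper open.
Joint ranges: [-2.96, 2.96], [-0.34, 2.1], [-1.41, 1.46], [0.24, 2.44], [-1.37, 4.51], [0.17, 1.92], [-2.96, 2.96]. Speed limits (rad/s): [2.39, 2.39, 3.14, 3.14, 3.14, 3.14, 3.14].

INTERFACE

Orientations are given as a rotation vector (axis times angle).
In Python, from bench import r, eyes, ticket gives the robot as it stands. The module is installed in compiled form; this text tells all that it offers.
- The arm moves only by the tool arm_command, never from a script. Its argument "plan" is text: rows parted by semicolons, each of 4 numbers parted by spaces: the shift along the tool's x, y, z in m, then the turn about the tool's z in degrees. In form: tx ty tz yaw; .... A call has 1 to 20 rows; each row shifts and turns the commanded pose from where the row before left it, along the tool's axes as they then stand; what a row does not reach is not made up. A row lasts 1/8 s, in which the tool goes at most 62.5 mm and 10.7 degrees, less where a joint would pass 70% of its speed; a pose out of reach is approached as far as the arm can. A call is refused whole if a number of a shift passes 0.0625 or a number of a turn 10.7, either way. A call with a gripper value outside its range is refused whole. "hand" is the closure, from -1 (fully open) to 1 (shut), set as the call begins (left out, the last holds). The fingers move at their own pace and stop on an object; "grip_force" is the grip in N (left out, the last holds). Time passes only in rows, so rows that do not move let the fingers close. It gives the time, the measured TCP pose, the force, the opening and the grip force at its end, in the units of the state.
- r.get_obs(): the state, without advancing time (a new reading comes with each control period).
- eyes.grab_frame(name): name is "scene" or "top" or "wrist"; returns (picture, depth): 420x560x3 uint8, red, green, blue; 420x560 float32, m along the optical axis (not along the pixel's ray), 0 where there is no reading.
- eyes.calibration(name): a dict with "fov_y" (degrees; the focal length in pixels is half the picture's height over the tangent of half this angle, whatever the lens; pixels are square), "cx", "cy" (the principal point, pixels), "origin" and "attitude" of the camera in the world; the wrist camera has in their place "tool_from_camera" (4x4, takes a point from camera to tool coordinates, whose origin is the TCP and whose axes are the flange's). Camera axes: x right, y up, looking along -z (the intrinsics and any distortion apply to the point x, -y, -z); pixel columns grow to the right and rows downward; lengths in m; the calibration is good to about 2 mm. A picture is of the moment at which its call begins: read the wrist's pose just before it. calibration takes no time and is no camera call.
- ticket.hand_in(): hands the job in; it is judged then, once.
The state is a dict: "clock": time; "joints": joint angles; "qvel": joint speeds; "tau": joint torques, N m; "tcp_pos": TCP position; "orientation": TCP orientation; "contact_force": force on the tool from outside, world axes, zero at the start; "moment": the same for the moment, N m; "grip_width": finger opening in m; "gripper_force": force on a finger pad.
Only numpy, scipy, OpenCV 4.12 (cv2) and the standard library are available. Lean on these libraries where they do the work, as an engineer would, in place of code of your own. Each camera call takes 0.05 s, during which the arm holds its last target. There are 200 camera calls.

TASK

Seen from its low front side, the sloped thread rack's left-hand bay is too narrow for the bobbin box: lift the divider's red knob out of its notch, slide the divider along to the notch with the green tag and let the knob drop fully home there. Then put the bobbin box into the widened bay to the left of the divider, square and flat on the slope with its lower side down against the front lip. Set the box down rather than dropping it, and leave the spools and the other things on the desk where they are.

Things in the scene. Friction and masses are not known exactly. Their poses are not given: they have to be found in the camera images.
- rack: Wooden thread rack fixed on the desk, 300 mm wide, standing right of the robot's centre line and turned so that its low front side looks to the robot's left. Its tray slopes up from front to rear. Origin on the desk under the notch row; x to its rear, y to its left (left and right as seen from its low front side), z up.
- lamp_bar (a point): Centre of the underside of the white lamp bar above and behind the knob. In the rack frame the bar fills x -2 to 26 mm, y -186 to 146, z 180 to 202, on posts at y -179 and 139. It leaves no room for a gripper standing upright over the knob: come from the low front side, tool tilted to match the slope.
- tray: The tray, sloping at 32 degrees (0.559 rad). Origin at its low edge, level with the middle notch: x up the slope, y left, z square out of it. Surface at z = 4 mm, from x = 0 (inner face of the front lip, lip top z = 18) to x = 190. Inner faces of the end walls at y = +115 and -155 (walls up to x = 112, top z = 30).
- comb_mid (a point): Bottom of the middle notch of the steel comb, at tray x = 150, y = 0, z = 4 mm; tray axes. The comb is 12 mm deep (z 4 to 16) and has five notches, 10 mm wide, at tray y = -70, -35, 0, 35 and 70 mm.
- divider (a joint): Position of the divider along the rack, m: 0 at the leftmost notch (tray y = 70 mm), where it starts, growing to the rack's right (-y); notches at 0, 0.035, 0.070, 0.105, 0.140. About 1 N friction; locked while the knob's pin is in a notch. White carriage over the comb (32 mm wide, top at tray z = 24) with a plate 4 mm thick reaching down the slope from tray x = 135 to 11 mm, z 6 to 30.
- divider_mid (a point): Point on the divider at the middle of its thickness, at tray x = 150 mm, z = 0; same axes as the tray. Does not lift.
- knob (a joint): Lift of the red knob square out of the slope (along tray z), m: 0 fully home in a notch, 0.022 at its stop. Its pin (5 mm wide in a 10 mm notch) is clear of the comb above 0.011. A spring pulls it home with about 3 N at 0 and 5 N at 0.022.
- knob_grip (a point): Point on the red knob's axis, at tray z = 46 mm when home, 13 mm below the knob's top; moves with it. The knob is a block 16 mm wide along tray y, 24 mm along tray x, from z = 25 to 59 (1 mm above the carriage); it leans to the front with the slope.
- tag_green: Green 20 mm square tag, 3 mm thick, fixed on the tray just down-slope of the wanted notch. The origin lies at the bottom of that notch (tray x = 150, z = 4 mm), the tag is centred 28 mm down the slope from it. Upright frame, x and y as the rack's. Yellow, blue and orange tags mark other notches (none at the leftmost).
- bobbin_box: Bobbin box, blue and clear, loose on the desk: 44 mm along its x, 50 mm along its y, 30 mm high, with a solid blue handle rib on top, 32 mm along x, 14 mm thick along y, from 30 to 60 mm high. Origin at the centre of its underside, z up. 0.10 to 0.21 kg. In the bay its y (50 mm side) goes along the tray's y, either way round.
- box_grip (a point): Point in the handle rib of the bobbin box, 50 mm above its underside, on its vertical axis; box axes.
- spool_pink: Pink thread spool, 28 mm diameter, 36 mm long, lying along y against the lip at the right end of the tray. Origin at its centre. Leave alone.
- spool_teal: Teal thread spool, same size, lying up-slope of the pink one. Origin at its centre. Leave alone.
- pincushion: Red pincushion, 68 mm diameter, 38 mm high, loose; origin under its centre. Leave alone.
- button_jar: Amber glass jar with white cap, 64 mm diameter, 85 mm high, loose; origin under its centre. Leave alone.
- mug: White mug, 80 mm diameter, 92 mm high, loose; origin under its centre. Leave alone.
- thread_cone: Yellow thread cone, 60 mm diameter, 115 mm high, loose; origin under its centre. Leave alone.
- tape_puck: Teal tape-measure puck, 52 mm diameter, 16 mm high, loose; origin under its centre. Leave alone.
Mind the look-alikes: they are no part of the job. What is meant by the bobbin_box is not yellow, and is the smaller of those in its own colour.

How it is judged:
On the way, in this order (a step that is already met when the one before it is completed fails the run):
1. the red knob is lifted clear of its notch (value of joint knob above 0.011 m), for 0.05 s.
2. the divider is at the green tag with the knob dropped home (y of divider_mid in the frame of tag_green between -0.006 and 0.006 m and value of joint knob below 0.003 m and contact force between the fingers and knob below 0.5 N), for 0.2 s.
3. the bobbin box is in the bay left of the divider, flat on the slope against the lip (x of bobbin_box in the frame of tray between 0.015 and 0.032 m and z of bobbin_box in the frame of tray below 0.01 m and y of bobbin_box in the frame of tray below 0.095 m and y of bobbin_box in the frame of divider_mid above 0.023 m and angle between the z axis of bobbin_box and the z axis of tray, either way round below 0.12 rad and angle between the y axis of bobbin_box and the y axis of tray, either way round below 0.25 rad), for 0.2 s.
At the end, for the whole second after the job is handed in: The divider is within 6 mm of the green-tagged notch with the knob home (within 3 mm); the bobbin box rests in the bay between the divider and the left end wall, flat on the slope (within 0.12 rad, 6 mm), its low side within 10 mm of the front lip, square within 0.25 rad, at rest (all of step 3 and y of divider_mid in the frame of tag_green between -0.006 and 0.006 m and value of joint knob below 0.003 m and linear speed of bobbin_box below 0.02 m/s); the robot touches nothing.
It fails at once if the bobbin box is dropped or flung (faster than 0.5 m/s while not held) (linear speed of bobbin_box above 0.5 m/s and contact force between the fingers and bobbin_box below 0.5 N).
It fails at once if a bystander is moved by more than 25 mm (distance of any of spool_pink, spool_teal, pincushion, button_jar, mug, thread_cone, tape_puck from where it was at the start of the episode above 0.025 m).
It also fails if it takes over 61 s, if anything falls off the work surface, if the arm or the gripper's body presses on something with over 40 N, if the wrist force passes 120 N, or if a joint passes its speed limit or range.

## Working session

There is one attempt and no reset: what is moved stays moved. The work goes in short steps, Python scripts to look and compute and a tool call to move; the robot and the scene stay as the last step left them, time stands still between calls to the robot, and variables do not carry over. Pictures are saved under pics/ and viewed, at most 10 in all, crops included, and the job is handed in when it is done.

Besides the shell and the picture viewer there is one more tool, called after "Request:" as name(argument=value, ...) on one line, values as JSON. arm_command: Moves the arm, as the interface text tells. Its arguments: {"type":"object","properties":{"plan":{"type":"string"},"hand":{"type":"number"},"grip_force":{"type":"number"}},"required":["plan"]}

```bash
mkdir -p pics; cat > h.py <<'E'
import numpy as np, cv2
from scipy.spatial.transform import Rotation as R
from bench import r, eyes, ticket
def grab(n):
    o=r.get_obs(); im,d=eyes.grab_frame(n); c=eyes.calibration(n)
    if n=='wrist':
        T=np.eye(4);T[:3,:3]=R.from_rotvec(o['orientation']).as_matrix();T[:3,3]=o['tcp_pos']
        M=T@np.array(c['tool_from_camera'])
    else:
        M=np.eye(4);a=np.array(c['attitude']);M[:3,:3]=a if a.shape==(3,3) else R.from_rotvec(a).as_matrix();M[:3,3]=c['origin']
    f=im.shape[0]/2/np.tan(np.radians(c['fov_y'])/2)
    return im,d,(M,f,c['cx'],c['cy'])
def cloud(d,K):
    M,f,cx,cy=K;v,u=np.mgrid[:d.shape[0],:d.shape[1]]
    P=np.stack([(u-cx)/f*d,-(v-cy)/f*d,-d],-1)
    return P@M[:3,:3].T+M[:3,3]
E
python3 - <<'E'
from h import *
for n in('scene','top','wrist'):
    c=eyes.calibration(n);print(n,c)
    im,d,K=grab(n);cv2.imwrite(f'pics/{n}0.png',im[:,:,::-1]);np.savez(f'{n}0.npz',im=im,d=d,M=K[0],k=K[1:])
print(r.get_obs())
E
```

```text
scene {'fov_y': 49.45888572723283, 'cx': 280.80720723078804, 'cy': 216.1720557276532, 'origin': array([ 1.170884  , -0.5674065 ,  0.88466331]), 'attitude': array([0.80570257, 0.32480407, 0.75050963])}
top {'fov_y': 52.16389394507436, 'cx': 275.58957836252864, 'cy': 212.44374837537103, 'origin': array([0.44427394, 0.03262293, 1.16542886]), 'attitude': array([ 0.08371869, -0.09229932, -1.54295029])}
wrist {'fov_y': 67.94290652003885, 'cx': 281.56483185042293, 'cy': 209.16110837262335, 'tool_from_camera': array([[-1.47880688e-03,  9.60476323e-01,  2.78357767e-01,
         7.08347500e-02],
       [ 9.99998771e-01,  1.56553529e-03, -8.92898426e-05,
         2.82021863e-04],
       [-5.21539688e-04,  2.78357293e-01, -9.60477457e-01,
        -1.28152568e-01],
       [ 0.00000000e+00,  0.00000000e+00,  0.00000000e+00,
         1.00000000e+00]])}
{'clock': 0.15, 'joints': array([ 1.18190126,  0.47763281,  0.02234743,  1.55618636, -0.01150324,
        1.10929695, -0.08309498]), 'qvel': array([-0.00121317, -0.00239091,  0.00050486, -0.00412557, -0.00086911,
        0.00074963, -0.00054975]), 'tau': array([ 3.11119155e-03, -5.96923542e+01,  1.61047552e+00, -2.81491756e+01,
        1.26844109e-02,  6.53790499e-03, -6.96682946e-06]), 'tcp_pos': array([ 0.18693654, -0.64816023,  0.24454995]), 'orientation': array([-3.10932446e+00, -4.39465992e-01,  4.53871779e-04]), 'contact_force': array([-0.85064303,  0.18139387, -0.23032615]), 'moment': array([ 0.02159271,  0.0056774 , -0.0060126 ]), 'gripper_force': 0.0, 'grip_width': 0.08548710755781747}
```

View pics/scene0.png

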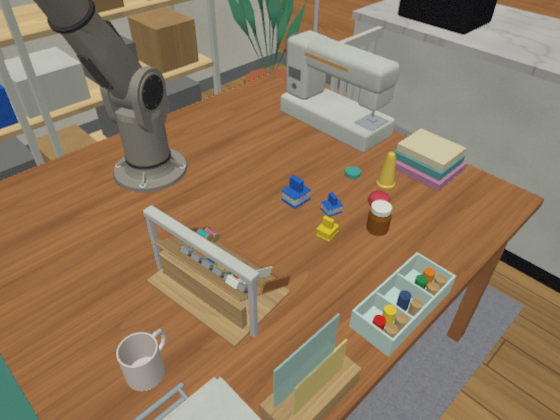

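View pics/top0.png

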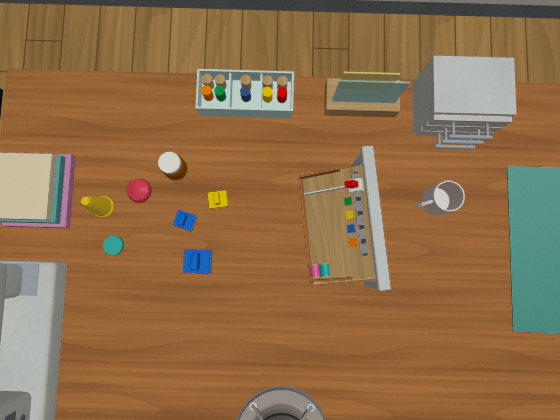

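Top view: the candidates for the box are the big blue box (197,261), the small blue box (184,220) and the yellow box (218,199). By the description it is the small blue one. Knob at (351,184), with the green tag at (348,201), one notch over, followed by yellow, blue and orange.

```bash
python3 - <<'E'
from h import *
z=np.load('top0.npz');im=z['im'];K=(z['M'],*z['k']);P=cloud(z['d'],K)
hsv=cv2.cvtColor(im,cv2.COLOR_RGB2HSV)
def rep(n,box,lo,hi):
    u0,v0,u1,v1=box;m=np.zeros(im.shape[:2],bool);m[v0:v1,u0:u1]=True
    m&=cv2.inRange(hsv,lo,hi)>0
    v,u=np.nonzero(m);q=P[m];print(n,m.sum(),(u.mean().round(1),v.mean().round(1)),np.median(q,0).round(4),'z',np.percentile(q[:,2],[2,25,75,98]).round(3));return q
rep('knob',(335,172,366,194),(0,150,60),(6,255,255))
for n,b,lo,hi in(('green',(335,192,366,207),(45,120,50),(85,255,255)),('yel',(335,206,366,222),(20,120,80),(34,255,255)),('blue',(335,220,366,236),(100,120,60),(125,255,255)),('or',(335,234,366,250),(8,150,100),(19,255,255))): rep(n,b,lo,hi)
q=rep('box',(165,205,205,236),(100,120,40),(125,255,255))
q2=rep('big',(175,240,225,285),(100,120,40),(125,255,255))
for Q in(q,q2):
    for a,b in((.02,.034),(.045,.07)):
        s=Q[(Q[:,2]>a)&(Q[:,2]<b)]
        if len(s)>5: print(a,len(s),cv2.minAreaRect((s[:,:2]*1000).astype(np.float32)))
# lamp bar: pixels z 0.19-0.215
m=np.zeros(im.shape[:2],bool);m[140:300,355:400]=True
m&=(P[:,:,2]>.188)&(P[:,:,2]<.215);s=P[m];print('bar',len(s),np.median(s[:,2]),cv2.minAreaRect((s[:,:2]*1000).astype(np.float32)))
for n,(u,v) in dict(tray1=(330,225),tray2=(320,210),desk=(260,300)).items():print(n,P[v,u])
c=im[150:300,150:400];cv2.imwrite('pics/crop1.png',cv2.resize(c,None,fx=3.2,fy=3.2,interpolation=cv2.INTER_CUBIC)[:,:,::-1])
E
```

```text
knob 87 (np.float64(350.9), np.float64(183.6)) [ 0.6335 -0.15    0.1496] z [0.134 0.146 0.153 0.158]
green 56 (np.float64(347.6), np.float64(200.8)) [ 0.5999 -0.1536  0.0931] z [0.086 0.09  0.095 0.098]
yel 74 (np.float64(349.2), np.float64(214.4)) [ 0.5661 -0.1571  0.0919] z [0.085 0.089 0.095 0.098]
blue 57 (np.float64(350.6), np.float64(228.2)) [ 0.5312 -0.1615  0.092 ] z [0.086 0.09  0.095 0.101]
or 69 (np.float64(352.3), np.float64(241.9)) [ 0.4962 -0.1653  0.0916] z [0.084 0.089 0.095 0.098]
box 322 (np.float64(184.4), np.float64(219.9)) [0.5458 0.2665 0.0305] z [0.006 0.028 0.044 0.061]
big 630 (np.float64(197.2), np.float64(261.0)) [0.4392 0.2233 0.0415] z [0.009 0.04  0.056 0.084]
0.02 203 ((547.2262573242188, 271.83056640625), (49.34978485107422, 42.540283203125), 72.08132934570312)
0.045 77 ((546.4566040039062, 271.83697509765625), (14.74709415435791, 31.124109268188477), 75.26026153564453)
0.02 8 ((437.04241943359375, 198.90635681152344), (0.7060980796813965, 47.25316619873047), 89.41341400146484)
0.045 32 ((441.5684509277344, 233.56552124023438), (48.69255828857422, 51.693458557128906), 9.68769645690918)
bar 1912 0.2008503942562957 ((549.9967041015625, -197.4677734375), (330.9685974121094, 30.023941040039062), 6.86000394821167)
tray1 [ 0.54022469 -0.11336191  0.06015617]
tray2 [ 0.57972845 -0.0879349   0.05093022]
desk [ 0.33935418  0.06356903 -0.00205756]
```

View pics/crop1.png

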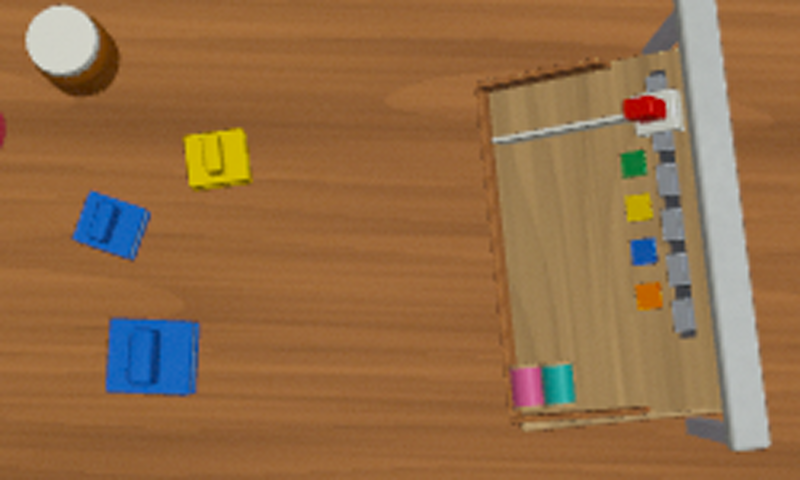

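The crop confirms it: small blue box at (112,225), smaller than the big blue one. First I'll rotate and raise the tool, then move to a point in front of the knob.

Request:
arm_command(plan="0 0 -0.007 -10.06;0 0 -0.007 -10.06;0 0 -0.007 -10.06;0 0 -0.007 -10.06;0 0 -0.007 -10.06;0 0 -0.007 -10.06;0 0 -0.007 -10.06;0 0 -0.007 -10.06;0 0 0 0", hand=-0.2)

```text
clock: 1.27
tcp_pos: [0.187, -0.6487, 0.3015]
orientation: [2.092, 2.343, 0.0]
contact_force: [0.6, 0.1, 0.4]
grip_width: 0.0509
gripper_force: 0.0
```

Request:
arm_command(plan="0.044 0.0415 0 0;0.044 0.0415 0 0;0.044 0.0415 0 0;0.044 0.0415 0 0;0.044 0.0415 0 0;0.044 0.0415 0 0;0.044 0.0415 0 0;0.044 0.0415 0 0;0.044 0.0415 0 0;0.044 0.0415 0 0;0.044 0.0415 0 0;0.044 0.0415 0 0;0 0 0 0")

```text
clock: 2.9
tcp_pos: [0.6229, -0.0604, 0.3006]
orientation: [-2.083, -2.348, -0.005]
contact_force: [-0.7, -0.7, -0.6]
grip_width: 0.0515
gripper_force: 0.0
```

```bash
python3 - <<'E'
from h import *
o=r.get_obs();print(o['clock'],o['tcp_pos'],o['orientation'],o['joints'].round(2))
im,d,K=grab('wrist');cv2.imwrite('pics/w1.png',im[:,:,::-1]);P=cloud(d,K)
hsv=cv2.cvtColor(im,cv2.COLOR_RGB2HSV)
xr=np.array([.115,-.9934,0]);yl=np.array([.9934,.115,0]);O=np.array([.569,-.183,0])
for n,lo,hi in(('knob',(0,150,60),(6,255,255)),('green',(45,120,50),(85,255,255)),('yel',(20,150,80),(34,255,255))):
    m=cv2.inRange(hsv,lo,hi);k,l,s,c=cv2.connectedComponentsWithStats(m)
    for i in range(1,k):
        if s[i,4]>150:
            q=P[l==i];w=q-O;a=w@xr;b=w@yl
            print(n,s[i],c[i].round(),np.median(q,0).round(4),'rack x,y,z pct',np.percentile(a,[3,50,97]).round(4),np.percentile(b,[3,50,97]).round(4),np.percentile(q[:,2],[3,50,97]).round(4))
E
```

```text
2.9 [ 0.62287707 -0.06039912  0.3006043 ] [-2.08284302 -2.34846785 -0.00464041] [ 0.43  0.41 -0.59  1.58  0.24  1.22 -0.08]
knob [487 129  47  23 860] [511. 140.] [0.8912 0.019  0.0499] rack x,y,z pct [-0.1745 -0.1633 -0.1517] [0.3381 0.3434 0.364 ] [0.0134 0.0499 0.0526]
knob [277 271  15  24 322] [284. 283.] [ 0.6352 -0.1453  0.1514] rack x,y,z pct [-0.0386 -0.0298 -0.0204] [0.0636 0.0705 0.0765] [0.1453 0.1514 0.1564]
green [100 184  25  19 404] [112. 193.] [ 0.4257 -0.097   0.0698] rack x,y,z pct [-0.1104 -0.1021 -0.0904] [-0.1452 -0.1325 -0.1197] [0.0636 0.0698 0.072 ]
green [246 252  16  17 254] [254. 260.] [ 0.6012 -0.1533  0.0925] rack x,y,z pct [-0.0337 -0.0258 -0.0186] [0.0266 0.0356 0.0441] [0.0873 0.0925 0.0973]
yel [ 496   93   50   26 1016] [522. 106.] [0.8918 0.058  0.0497] rack x,y,z pct [-0.214  -0.2018 -0.1895] [0.3429 0.3485 0.3695] [0.0127 0.0497 0.0526]
```

Request:
arm_command(plan="-0.01 0.0026 0.04 0;-0.01 0 0.04 0;-0.01 0 0.04 0;0 0 0.033 0;-0.01 0 0 0;-0.01 0 0 0;-0.01 0 0 0;-0.008 0 0 0;-0.006 0 0 0;0 0 0 0;0 0 0 0")

```text
clock: 4.32
tcp_pos: [0.6325, -0.1398, 0.1483]
orientation: [-2.09, -2.345, -0.0]
contact_force: [0.1, -0.1, 0.7]
grip_width: 0.0515
gripper_force: 0.0
```

```bash
python3 - <<'E'
from h import *
im,d,K=grab('wrist');cv2.imwrite('pics/w2.png',im[:,:,::-1])
o=r.get_obs();w=o['tcp_pos']-np.array([.569,-.183,0]);print(o['tcp_pos'],w@[.115,-.9934,0],w@[.9934,.115,0],o['contact_force'],o['joints'].round(2))
E
```

```text
[ 0.63241922 -0.1396749   0.14828124] -0.03574594385922744 0.06798303679227982 [0.51981252 0.74642938 1.03574195] [ 0.49  0.59 -0.52  1.68  0.34  0.97 -0.04]
```

View pics/w2.png

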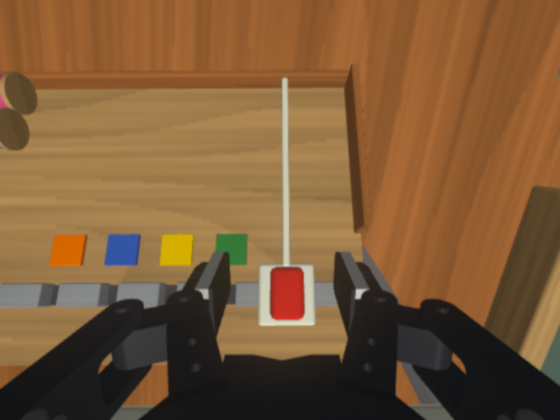

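The knob (287,290) sits between the open fingers (about 225 and 345), clear of the bar. Next I'll close and lift along the tray normal: up 0.848, forward 0.53.

Request:
arm_command(plan="0 0.002 0 0;0 0 0 0;0 0 0 0;0 0 0 0;0 0 0 0;0 0 0 0;0 0 0 0;0 0 0 0", hand=1, grip_force=35)

```text
clock: 5.38
tcp_pos: [0.6346, -0.1398, 0.1484]
orientation: [2.09, 2.345, 0.001]
contact_force: [0.7, 2.1, 1.9]
grip_width: 0.015
gripper_force: 38.1
```

Request:
arm_command(plan="0.0016 0 -0.0026 0;0.0016 0 -0.0026 0;0.0016 0 -0.0026 0;0.0016 0 -0.0026 0;0.0016 0 -0.0026 0;0.001 0 -0.0016 0;0 0 0 0;0 0 0 0")

```text
clock: 6.38
tcp_pos: [0.6333, -0.1311, 0.1628]
orientation: [-2.09, -2.345, 0.0]
contact_force: [-1.0, -0.5, -5.5]
grip_width: 0.0151
gripper_force: 37.2
```

```bash
cat > k.py <<'E'
from h import *
def knob():
    o=r.get_obs();im,d,K=grab('wrist');P=cloud(d,K);hsv=cv2.cvtColor(im,cv2.COLOR_RGB2HSV)
    xr=np.array([.115,-.9934,0]);yl=np.array([.9934,.115,0]);O=np.array([.569,-.183,0])
    w=o['tcp_pos']-O;print('tcp',o['tcp_pos'].round(4),'rack',(w@xr).round(4),(w@yl).round(4),o['contact_force'].round(1),o['grip_width'])
    for n,lo,hi in(('knob',(0,150,60),(6,255,255)),('green',(45,120,50),(85,255,255))):
        m=cv2.inRange(hsv,lo,hi);k,l,s,c=cv2.connectedComponentsWithStats(m)
        for i in range(1,k):
            q=P[l==i];w=q-O
            if s[i,4]>60 and (n=='green' or np.median(q[:,2])>.1): print(n,s[i],'rack',[np.percentile(v,[3,50,97]).round(4) for v in(w@xr,w@yl,q[:,2])])
    return im
if __name__=='__main__': knob()
E
python3 k.py
```

```text
tcp [ 0.6333 -0.1311  0.1628] rack -0.0441 0.0699 [-1.  -0.5 -5.5] 0.015096968697394686
knob [ 264  267   36   51 1715] rack [array([-0.0478, -0.0389, -0.0299]), array([0.0624, 0.0698, 0.077 ]), array([0.1589, 0.1654, 0.1707])]
green [218 238  29  29 716] rack [array([-0.034 , -0.0267, -0.0188]), array([0.0263, 0.0348, 0.0444]), array([0.0873, 0.0918, 0.0971])]
```

The knob is up about 16 mm. I'll slide it 35 mm to the right (tool -y).

Request:
arm_command(plan="0 -0.005 0 0;0 -0.005 0 0;0 -0.005 0 0;0 -0.005 0 0;0 -0.005 0 0;0 -0.005 0 0;0 -0.005 0 0;0 0 0 0;0 0 0 0;0 0 0 0")

```text
clock: 7.68
tcp_pos: [0.5984, -0.1353, 0.1627]
orientation: [-2.09, -2.345, 0.001]
contact_force: [-1.6, -0.1, -5.6]
grip_width: 0.0149
gripper_force: 37.2
```

```bash
python3 k.py
```

```text
tcp [ 0.5984 -0.1353  0.1627] rack -0.044 0.0347 [-1.6 -0.1 -5.6] 0.01492968721640533
knob [ 264  267   36   52 1727] rack [array([-0.0475, -0.0387, -0.0297]), array([0.0273, 0.0345, 0.0418]), array([0.1587, 0.1654, 0.1707])]
green [269 238   9  27 240] rack [array([-0.0339, -0.0266, -0.0193]), array([0.0258, 0.0286, 0.0314]), array([0.0872, 0.0921, 0.0967])]
green [286 238  12  27 292] rack [array([-0.0344, -0.0268, -0.0195]), array([0.0376, 0.0411, 0.0446]), array([0.0872, 0.092 , 0.0969])]
```

Request:
arm_command(plan="-0.0016 0 0.0026 0;-0.0016 0 0.0026 0;-0.0016 0 0.0026 0;-0.0016 0 0.0026 0;-0.0016 0 0.0026 0;-0.0006 0 0.001 0;0 0 0 0;0 0 0 0")

```text
clock: 8.72
tcp_pos: [0.5998, -0.1436, 0.1491]
orientation: [2.09, 2.345, 0.0]
contact_force: [0.6, -1.0, -4.0]
grip_width: 0.0152
gripper_force: 37.4
```

Request:
arm_command(plan="0 0 0 0;0 0 0 0;0 0 0 0;0 0 0 0", hand=-0.2)

```text
clock: 9.22
tcp_pos: [0.5998, -0.1437, 0.1491]
orientation: [2.09, 2.345, 0.0]
contact_force: [0.7, -0.4, 0.3]
grip_width: 0.0511
gripper_force: 0.0
```

```bash
python3 k.py
```

```text
tcp [ 0.5998 -0.1437  0.1491] rack -0.0355 0.0351 [ 0.7 -0.4  0.3] 0.051127634818709744
knob [ 266  267   33   52 1632] rack [array([-0.0389, -0.0298, -0.0207]), array([0.0281, 0.035 , 0.0418]), array([0.1449, 0.1511, 0.1564])]
green [267 234  11  28 260] rack [array([-0.0341, -0.0265, -0.0196]), array([0.0262, 0.0289, 0.0314]), array([0.0872, 0.0922, 0.0968])]
green [287 234  11  28 299] rack [array([-0.034 , -0.0265, -0.0196]), array([0.0385, 0.0417, 0.0449]), array([0.0874, 0.0923, 0.0969])]
```

The knob is home at the green tag (same rack x and z as at the start). Next is the box.

Request:
arm_command(plan="0.02 0 0 0;0.03 0 0 0;0 0 -0.03 0;0 0 -0.03 0;0 0 -0.03 0;0.0525 -0.0006 0 0;0.0525 -0.0006 0 0;0.0525 -0.0006 0 0;0.0525 -0.0006 0 0;0.0525 -0.0006 0 0;0.0525 -0.0006 0 0;0.0525 -0.0006 0 0;0 0 0 -9.4;0 0 0 -9.4;0 0 0 -9.4;0 0 0 -9.4;0 0 0 -9.4;0 0 0 -9.4;0 0 0 -9.4;0 0 0 0")

```text
clock: 11.78
tcp_pos: [0.5467, 0.2717, 0.2388]
orientation: [-0.481, -3.104, -0.001]
contact_force: [0.6, -0.2, 0.9]
grip_width: 0.0514
gripper_force: 0.0
```

```bash
cat > b.py <<'E'
from h import *
o=r.get_obs();im,d,K=grab('wrist');cv2.imwrite('pics/w3.png',im[:,:,::-1]);P=cloud(d,K);hsv=cv2.cvtColor(im,cv2.COLOR_RGB2HSV)
Rm=R.from_rotvec(o['orientation']).as_matrix();print(o['tcp_pos'],'xhead',np.degrees(np.arctan2(Rm[1,0],Rm[0,0])),o['joints'].round(2))
m=cv2.inRange(hsv,(100,120,40),(125,255,255));k,l,s,c=cv2.connectedComponentsWithStats(m)
for i in range(1,k):
    if s[i,4]<300: continue
    q=P[l==i];print(s[i],c[i].round())
    for a,b in((.024,.034),(.055,.064),(.07,.09)):
        t=q[(q[:,2]>a)&(q[:,2]<b)]
        if len(t)>30:print(a,len(t),t.mean(0).round(4),cv2.minAreaRect((t[:,:2]*1000).astype(np.float32)))
# other things near
for n,lo,hi in(('yellow',(20,150,80),(34,255,255)),('amber/red',(0,150,40),(15,255,255))):
    m=cv2.inRange(hsv,lo,hi);k,l,s,c=cv2.connectedComponentsWithStats(m)
    for i in range(1,k):
        if s[i,4]>400:q=P[l==i];print(n,s[i],q.min(0).round(3),q.max(0).round(3))
E
python3 b.py
```

```text
[0.54665624 0.27167172 0.2388112 ] xhead 162.36542717319432 [ 0.1   0.54 -0.92  1.68  0.46  1.16  0.32]
[ 169   59   85   79 4405] [212.  98.]
0.055 83 [0.443  0.2396 0.0597] ((443.0998840332031, 238.926513671875), (13.040295600891113, 44.668418884277344), 71.36127471923828)
0.07 1215 [0.4408 0.2326 0.0806] ((440.7615966796875, 231.32135009765625), (19.550189971923828, 43.156890869140625), 88.99110412597656)
[ 261  165   44   42 1720] [283. 185.]
0.024 1232 [0.5461 0.2727 0.0297] ((547.7969360351562, 272.1360778808594), (48.19111633300781, 41.818565368652344), 72.38579559326172)
0.055 403 [0.5473 0.2722 0.0592] ((547.6326293945312, 272.0643310546875), (13.363975524902344, 30.158302307128906), 72.2892074584961)
yellow [ 453  124  107   56 4528] [0.478 0.293 0.   ] [0.61  0.521 0.367]
yellow [ 201  224   55   53 1498] [ 0.478  0.146 -0.002] [0.648 0.293 0.367]
amber/red [     0      0    560    386 154795] [ 0.28  -0.067 -0.004] [0.962 0.6   0.367]
amber/red [  0 228  76 106 972] [ 0.478 -0.06   0.022] [0.646 0.293 0.367]
amber/red [ 110  361   59   59 1695] [ 0.478 -0.089 -0.002] [0.832 0.293 0.367]
amber/red [ 395  361   53   59 1583] [ 0.478  0.293 -0.002] [0.966 0.402 0.367]
```

View pics/w3.png

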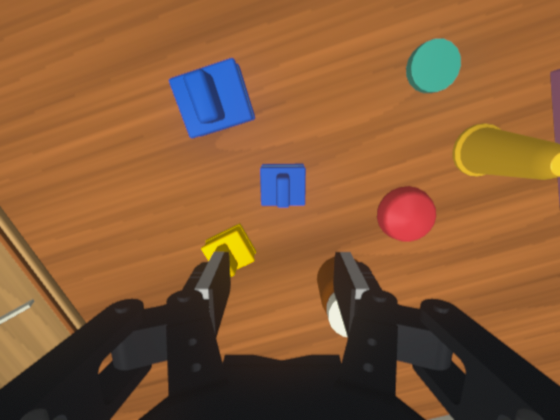

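The target box (283,185) has its rib lined up with the closing direction. The yellow box (228,247) and the jar (340,300) are clear. I'll take hold high on the rib with a light grip so the box can be pivoted later.

Request:
arm_command(plan="0.006 0 0.04 0;0 0 0.04 0;0 0 0.04 0;0 0 0.03 0;0 0 0.02 0;0 0 0.014 0;0 0 0 0;0 0 0 0")

```text
clock: 12.82
tcp_pos: [0.5426, 0.273, 0.0559]
orientation: [0.482, 3.103, 0.002]
contact_force: [0.2, -0.4, -0.3]
grip_width: 0.0512
gripper_force: 0.0
```

Request:
arm_command(plan="0 0 0 0;0 0 0 0;0 0 0 0;0 0 0 0;0 0 0 0;0 0 0 0;0 0 0 0;0 0 0 0", hand=1, grip_force=20)

```text
clock: 13.82
tcp_pos: [0.5423, 0.2727, 0.0553]
orientation: [0.481, 3.104, 0.001]
contact_force: [0.3, 0.9, 4.7]
grip_width: 0.0137
gripper_force: 26.5
```

Request:
arm_command(plan="0 0 -0.01 0;0 0 -0.02 0;0 0 -0.04 0;0 0 -0.04 0;0 0 -0.03 0;0 0 0 9.4;0 0 0 9.4;0 0 0 9.4;0 0 0 9.4;0 0 0 9.4;0 0 0 9.4;0 0 0 9.4;0 0 0 0")

```text
clock: 15.45
tcp_pos: [0.5417, 0.2726, 0.1958]
orientation: [2.088, 2.347, 0.001]
contact_force: [0.2, -0.7, -2.3]
grip_width: 0.013
gripper_force: 25.6
```

```bash
cat > t.py <<'E'
from h import *
import sys
o=r.get_obs();im,d,K=grab('wrist');cv2.imwrite('pics/'+sys.argv[1],im[:,:,::-1]);P=cloud(d,K);hsv=cv2.cvtColor(im,cv2.COLOR_RGB2HSV)
Rm=R.from_rotvec(o['orientation']).as_matrix();xr=np.array([.115,-.9934,0]);yl=np.array([.9934,.115,0]);O=np.array([.569,-.183,0])
w=o['tcp_pos']-O;print('clock',o['clock'],'rack tcp',(w@xr).round(4),(w@yl).round(4),o['tcp_pos'][2].round(4),'xhead',np.degrees(np.arctan2(Rm[1,0],Rm[0,0])).round(1),o['contact_force'].round(1),o['grip_width'].round(4))
m=cv2.inRange(hsv,(100,120,40),(125,255,255));k,l,s,c=cv2.connectedComponentsWithStats(m)
for i in range(1,k):
    q=P[l==i]
    if s[i,4]<150 or np.abs(np.median(q,0)-o['tcp_pos']).max()>.1: continue
    w=q-O;q=np.c_[w@xr,w@yl,w[:,2]];print('blob',s[i],[np.percentile(q[:,j],[2,50,98]).round(4) for j in range(3)])
    # planes by RANSAC
    g=np.random.default_rng(0)
    for _ in range(3):
        if len(q)<80:break
        b=None
        for _ in range(300):
            p=q[g.choice(len(q),3,False)];n=np.cross(p[1]-p[0],p[2]-p[0]);L=np.linalg.norm(n)
            if L<1e-6:continue
            I=np.abs((q-p[0])@(n/L))<.0012
            if b is None or I.sum()>b.sum():b=I
        t=q[b];cc=t.mean(0);n=np.linalg.svd(t-cc,full_matrices=False)[2][2];n*=np.sign(n[2])
        a=np.linalg.norm(n)
        print(' plane n',n.round(3),'tilt fwd deg',np.degrees(np.arctan2(-n[0],n[2])).round(1),len(t),'c',cc.round(4),'min',t.min(0).round(4),'max',t.max(0).round(4));q=q[~b]
E
python3 t.py w4.png
```

```text
Traceback (most recent call last):
  File "t.py", line 5, in <module>
    w=o['tcp_pos']-O;print('clock',o['clock'],'rack tcp',(w@xr).round(4),(w@yl).round(4),o['tcp_pos'][2].round(4),'xhead',np.degrees(np.arctan2(Rm[1,0],Rm[0,0])).round(1),o['contact_force'].round(1),o['grip_width'].round(4))
                                                                                                                                                                                                       ^^^^^^^^^^^^^^^^^^^^^
AttributeError: 'float' object has no attribute 'round'
```

```bash
sed -i "s/o\['grip_width'\].round(4)/round(o['grip_width'],4)/" t.py; python3 t.py w4.png
```

```text
clock 15.5 rack tcp -0.4557 0.0253 0.1957 xhead 96.8 [ 0.1 -0.3 -2.4] 0.0134
blob [242 214  82   6 261] [array([-0.4718, -0.4712, -0.4701]), array([0.0023, 0.0267, 0.0488]), array([0.1448, 0.1468, 0.1491])]
 plane n [-0.982 -0.001  0.189] tilt fwd deg 79.1 258 c [-0.4711  0.0265  0.1467] min [-0.4719  0.0018  0.1443] max [-0.4698  0.0498  0.1514]
blob [ 236  225   93   98 4750] [array([-0.4715, -0.4629, -0.4377]), array([0.0024, 0.0253, 0.0482]), array([0.1679, 0.1778, 0.2013])]
 plane n [-0.035 -0.016  0.999] tilt fwd deg 2.0 1944 c [-0.4647  0.0252  0.1699] min [-0.4719  0.0008  0.1679] max [-0.4508  0.0497  0.1716]
 plane n [-0.002  0.017  1.   ] tilt fwd deg 0.1 1538 c [-0.4511  0.0252  0.1998] min [-0.4659  0.0183  0.1983] max [-0.4351  0.0318  0.2013]
 plane n [-0.999 -0.053  0.008] tilt fwd deg 89.5 646 c [-0.4652  0.0247  0.1871] min [-0.4687  0.0022  0.1682] max [-0.4626  0.0492  0.2023]
```

View pics/w4.png

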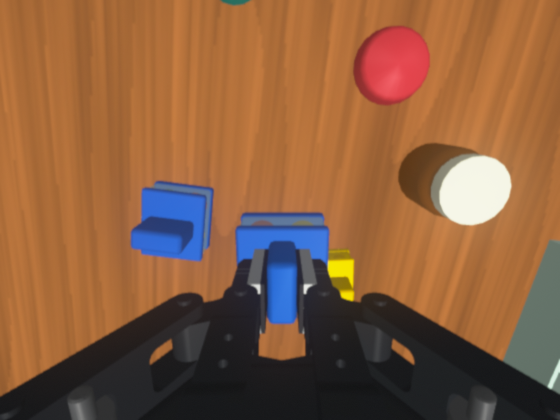

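The box hangs level and square in the grip. Next I'll check the lip profile, because the lip edge will serve to pivot the box.

```bash
python3 - <<'E'
from h import *
z=np.load('top0.npz');P=cloud(z['d'],(z['M'],*z['k'])).reshape(-1,3)
w=P-np.array([.569,-.183,0]);X=w@[.115,-.9934,0];Y=w@[.9934,.115,0];Z=w[:,2]
m=(X>-.19)&(X<-.08)&(Y>-.1)&(Y<.06)
b=np.round(X[m]/.003).astype(int)
for k in np.unique(b):
    q=Z[m][b==k];print(round(k*3),np.percentile(q,[10,50,90]).round(4))
E
```

```text
-189 [-0.004  -0.0004  0.003 ]
-186 [-0.0035  0.0001  0.0022]
-183 [-0.0037 -0.0004  0.0023]
-180 [-0.0038 -0.0012  0.0027]
-177 [-0.0034 -0.0011  0.0025]
-174 [-0.0027 -0.0003  0.0021]
-171 [-0.0033 -0.0001  0.002 ]
-168 [-0.0036 -0.0004  0.002 ]
-165 [-0.0037 -0.0004  0.002 ]
-162 [-0.0031 -0.0007  0.0021]
-159 [-0.0035 -0.0005  0.0022]
-156 [-0.0021 -0.0002  0.002 ]
-153 [-0.0025 -0.0001  0.0023]
-150 [-0.0036 -0.0007  0.0023]
-147 [-0.0033 -0.0005  0.0025]
-144 [-0.0034  0.0002  0.0022]
-141 [-0.0034  0.0002  0.0335]
-138 [-0.0022  0.0338  0.0375]
-135 [0.0317 0.0351 0.0377]
-132 [0.0267 0.03   0.0325]
-129 [0.0226 0.0258 0.0286]
-126 [0.0243 0.0265 0.0294]
-123 [0.026  0.0287 0.0317]
-120 [0.0273 0.0303 0.0341]
-117 [0.0287 0.0313 0.034 ]
-114 [0.031  0.0342 0.0368]
-111 [0.0334 0.0361 0.0392]
-108 [0.0347 0.0375 0.0405]
-105 [0.037  0.0397 0.0432]
-102 [0.0389 0.0413 0.0439]
-99 [0.0403 0.0428 0.0456]
-96 [0.0419 0.0453 0.0479]
-93 [0.0435 0.047  0.0504]
-90 [0.0455 0.0486 0.052 ]
-87 [0.0476 0.0506 0.0534]
-84 [0.0503 0.0528 0.0548]
-81 [0.0513 0.0544 0.0579]
```

Request:
arm_command(plan="-0.0505 0.0083 0 0;-0.0505 0.0083 0 0;-0.0505 0.0083 0 0;-0.0505 0.0083 0 0;-0.0505 0.0083 0 0;-0.0505 0.0083 0 0;0 0 0.03 0;0 0 0.03 0;0 0 0.02 0;0 0 0.01 0;0 0 0 0;0 0 0 0")

```text
clock: 17.05
tcp_pos: [0.6269, -0.0227, 0.106]
orientation: [2.089, 2.345, 0.002]
contact_force: [-0.7, 0.5, -1.9]
grip_width: 0.0132
gripper_force: 25.5
```

```bash
python3 t.py w5.png
```

```text
clock 17.05 rack tcp -0.1526 0.076 0.106 xhead 96.6 [-0.7  0.5 -1.9] 0.0132
blob [241 213  82   7 270] [array([-0.1689, -0.1682, -0.1672]), array([0.053 , 0.0781, 0.0994]), array([0.0542, 0.0572, 0.059 ])]
 plane n [-0.988  0.001  0.154] tilt fwd deg 81.2 267 c [-0.1682  0.0768  0.0571] min [-0.1691  0.0525  0.0534] max [-0.1665  0.1     0.0599]
blob [ 236  225   92   98 4793] [array([-0.1685, -0.1599, -0.1346]), array([0.0531, 0.0759, 0.0987]), array([0.0782, 0.0883, 0.1116])]
 plane n [-0.014 -0.007  1.   ] tilt fwd deg 0.8 1999 c [-0.1616  0.0763  0.0804] min [-0.1691  0.0516  0.0792] max [-0.1477  0.1004  0.0818]
 plane n [0.005 0.005 1.   ] tilt fwd deg -0.3 1519 c [-0.1478  0.0757  0.1102] min [-0.1629  0.069   0.1088] max [-0.132   0.0826  0.1116]
 plane n [-0.999 -0.03   0.019] tilt fwd deg 88.9 659 c [-0.1622  0.0757  0.0981] min [-0.1639  0.0516  0.0789] max [-0.1602  0.0986  0.1126]
```

Request:
arm_command(plan="0 0 0.006 0;0 0 0.005 0;0 0 0.002 0;0.0034 0 0.0015 0;0.0034 0 0.0015 0;0.0032 0 0.002 0;0.0031 0 0.002 0;0.0029 0 0.0023 0;0.0028 0 0.0024 0;0 0 0 0;0 0 0 0")

```text
clock: 18.48
tcp_pos: [0.6242, -0.0034, 0.0813]
orientation: [2.09, 2.345, 0.001]
contact_force: [-2.5, 2.7, 6.1]
grip_width: 0.0131
gripper_force: 28.3
```

```bash
python3 t.py w6.png
```

```text
clock 18.475 rack tcp -0.1721 0.0755 0.0813 xhead 96.6 [-2.5  2.7  6.1] 0.0131
blob [ 237  245   90   88 3291] [array([-0.1807, -0.1719, -0.1539]), array([0.0534, 0.0751, 0.0973]), array([0.0511, 0.0863, 0.0938])]
 plane n [-0.344 -0.013  0.939] tilt fwd deg 20.1 1789 c [-0.1671  0.0751  0.0888] min [-0.1813  0.0685  0.0825] max [-0.1524  0.082   0.0943]
 plane n [-0.465 -0.005  0.885] tilt fwd deg 27.7 777 c [-0.1738  0.0748  0.0543] min [-0.1769  0.0512  0.0513] max [-0.167   0.0995  0.0575]
 plane n [0.968 0.021 0.251] tilt fwd deg -75.5 213 c [-0.1774  0.0774  0.0708] min [-0.1811  0.0542  0.0313] max [-0.1678  0.0997  0.0871]
```

The pivot works: about 21° so far. I'll carry on.

Request:
arm_command(plan="0.0025 0 0.0027 0;0.0025 0 0.0028 0;0.0022 0 0.003 0;0.001 0 0.0025 0;0 0 0 0;0 0 0 0")

```text
clock: 19.27
tcp_pos: [0.6232, 0.0064, 0.0706]
orientation: [-2.088, -2.346, -0.003]
contact_force: [-4.3, 4.0, 9.0]
grip_width: 0.0134
gripper_force: 31.2
```

```bash
python3 t.py w7.png
```

```text
clock 19.275 rack tcp -0.1819 0.0756 0.0706 xhead 96.7 [-4.3  4.   9. ] 0.0134
blob [ 258  259   48   85 2840] [array([-0.1904, -0.1761, -0.1447]), array([0.0666, 0.0755, 0.0839]), array([0.0448, 0.0793, 0.0889])]
 plane n [-0.563  0.043  0.826] tilt fwd deg 34.3 1937 c [-0.1782  0.0755  0.0805] min [-0.1913  0.0686  0.0704] max [-0.1652  0.0821  0.089 ]
 plane n [-0.568 -0.01   0.823] tilt fwd deg 34.6 404 c [-0.1508  0.0753  0.063 ] min [-0.1796  0.064   0.0427] max [-0.1437  0.0867  0.0684]
 plane n [-0.566  0.066  0.822] tilt fwd deg 34.6 267 c [-0.1765  0.0736  0.0797] min [-0.1906  0.0686  0.0684] max [-0.1638  0.0821  0.088 ]
```

Request:
arm_command(plan="0 0 -0.01 0;0 0 -0.02 0;0 0 -0.02 0;-0.01 0 0 0;-0.01 0 0 0;-0.01 0 0 0;-0.01 0 0 0;0 0 0 0;0 0 0 0")

```text
clock: 20.45
tcp_pos: [0.6275, -0.0354, 0.1191]
orientation: [-2.09, -2.345, -0.0]
contact_force: [-0.5, -0.3, -1.9]
grip_width: 0.0135
gripper_force: 29.7
```

```bash
python3 t.py w8.png; python3 k.py
```

```text
clock 20.45 rack tcp -0.1399 0.0751 0.1191 xhead 96.6 [-0.5 -0.3 -1.9] 0.0135
blob [ 258  259   48   85 2845] [array([-0.1484, -0.1339, -0.1024]), array([0.0662, 0.075 , 0.0835]), array([0.0932, 0.1278, 0.1383])]
 plane n [-0.562 -0.017  0.827] tilt fwd deg 34.2 1947 c [-0.1362  0.0747  0.1288] min [-0.149   0.0681  0.1188] max [-0.123   0.0816  0.1378]
 plane n [-0.559  0.015  0.829] tilt fwd deg 34.0 402 c [-0.1086  0.0747  0.1113] min [-0.1376  0.0634  0.091 ] max [-0.1013  0.0862  0.1163]
 plane n [-0.507  0.283  0.814] tilt fwd deg 31.9 225 c [-0.1349  0.0771  0.1291] min [-0.1484  0.0682  0.1187] max [-0.122   0.0816  0.1365]
tcp [ 0.6275 -0.0351  0.1192] rack -0.1402 0.0751 [-0.5  0.  -1. ] 0.01344981828034318
```

View pics/w8.png

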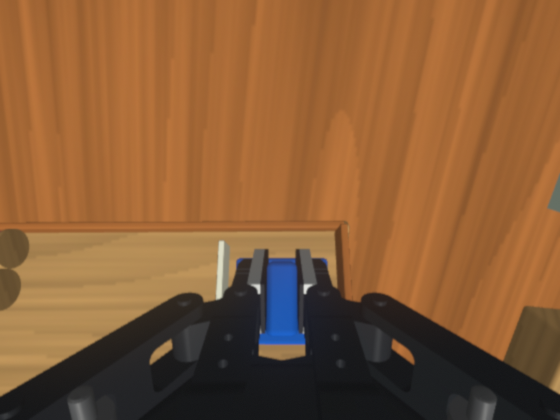

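The box is tilted and square, between the divider (x≈223) and the wall (x≈343). I'll lower it now.

Request:
arm_command(plan="0.0015 0 0.01 0;0 0 0.012 0;0 0 0.008 0;0 0 0.004 0;0 0 0.002 0;0 0 0.0015 0;0 0 0 0;0 0 0 0")

```text
clock: 21.55
tcp_pos: [0.6276, -0.0343, 0.082]
orientation: [2.09, 2.345, 0.0]
contact_force: [0.6, -1.1, -2.2]
grip_width: 0.0135
gripper_force: 29.6
```

```bash
python3 t.py w9.png
```

```text
clock 21.55 rack tcp -0.1409 0.0753 0.082 xhead 96.6 [ 0.6 -1.1 -2.2] 0.0135
blob [ 258  259   48   85 2843] [array([-0.1494, -0.135 , -0.1034]), array([0.0664, 0.0752, 0.0836]), array([0.0561, 0.0907, 0.1003])]
 plane n [-0.549 -0.023  0.835] tilt fwd deg 33.3 1935 c [-0.137   0.0749  0.0919] min [-0.15    0.0683  0.0821] max [-0.1238  0.0819  0.1004]
 plane n [-0.562 -0.007  0.827] tilt fwd deg 34.2 406 c [-0.1099  0.0751  0.0743] min [-0.1384  0.0636  0.0541] max [-0.1028  0.0864  0.0793]
 plane n [-0.512  0.365  0.777] tilt fwd deg 33.4 234 c [-0.1364  0.0775  0.0919] min [-0.1496  0.0683  0.081 ] max [-0.1231  0.0818  0.102 ]
```

Request:
arm_command(plan="0 0 0.001 0;0 0 0.001 0;0 0 0.0007 0;0 0 0 0;0 0 0 0")

```text
clock: 22.22
tcp_pos: [0.6281, -0.0334, 0.0803]
orientation: [2.089, 2.345, 0.002]
contact_force: [-2.1, 1.3, 7.0]
grip_width: 0.0138
gripper_force: 30.9
```

Request:
arm_command(plan="0 0 0 0;0 0 0 0;0 0 0 0;0 0 0 0", hand=0.2)

```text
clock: 22.72
tcp_pos: [0.6273, -0.0345, 0.0788]
orientation: [-2.091, -2.345, 0.0]
contact_force: [0.8, 0.3, -0.3]
grip_width: 0.0339
gripper_force: 0.0
```

Request:
arm_command(plan="0 0 -0.01 0;0 0 -0.03 0;0 0 -0.04 0;0 0 -0.04 0;0.01 0 -0.03 0;0 0 0 0;0 0 0 0")

```text
clock: 23.6
tcp_pos: [0.6259, -0.0248, 0.2287]
orientation: [-2.091, -2.345, 0.001]
contact_force: [0.4, -0.6, -0.3]
grip_width: 0.0342
gripper_force: 0.0
```

```bash
python3 t.py w10.png; python3 k.py
```

```text
clock 23.6 rack tcp -0.1506 0.0747 0.2287 xhead 96.6 [ 0.4 -0.6 -0.3] 0.0342
tcp [ 0.6256 -0.0249  0.2281] rack -0.1505 0.0744 [-0.1  0.2 -0.5] 0.034077634702407614
knob [233 346  14   9 122] rack [array([-0.1668, -0.0365, -0.0261]), array([0.0334, 0.0395, 0.0623]), array([0.1266, 0.1409, 0.2924])]
green [ 58 232  30  23 455] rack [array([-0.1115, -0.106 , -0.0923]), array([-0.1457, -0.1311, -0.1196]), array([0.0606, 0.0689, 0.0718])]
green [245 314   8  20 147] rack [array([-0.0338, -0.026 , -0.0192]), array([0.038 , 0.0417, 0.0448]), array([0.0872, 0.0923, 0.0966])]
```

View pics/w10.png

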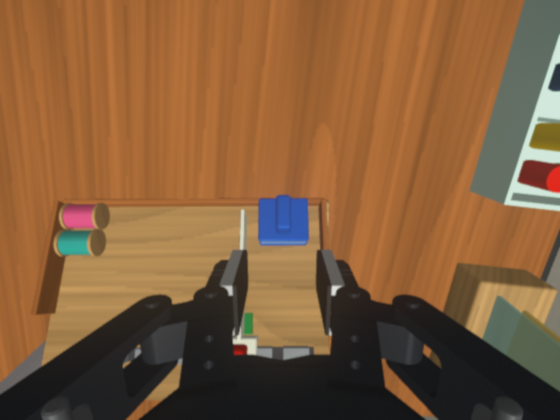

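The box sits in the bay (283,220), square, between the divider (242) and the wall (323), against the lip. One numeric check of its pose.

```bash
sed -i 's/>.1: continue/>.2: continue/' t.py; python3 t.py w11.png
```

```text
clock 23.7 rack tcp -0.1505 0.0743 0.2278 xhead 96.5 [-0.5 -0.1  0.7] 0.0342
blob [ 260  196   49   49 2159] [array([-0.1515, -0.1275, -0.096 ]), array([0.0534, 0.0762, 0.099 ]), array([0.0518, 0.0686, 0.0945])]
 plane n [-0.527  0.001  0.85 ] tilt fwd deg 31.8 1335 c [-0.1237  0.0763  0.0633] min [-0.1432  0.0523  0.0501] max [-0.1061  0.1001  0.0744]
 plane n [-0.53   0.001  0.848] tilt fwd deg 32.0 405 c [-0.1405  0.0759  0.0878] min [-0.1533  0.0691  0.0786] max [-0.1275  0.0826  0.0956]
 plane n [0.773 0.011 0.634] tilt fwd deg -50.6 125 c [-0.111   0.0765  0.0733] min [-0.1306  0.0531  0.0529] max [-0.0947  0.0995  0.0954]
```

```bash
python3 -c "
from bench import ticket;print(ticket.hand_in())"
```

```text
the job is handed in; nothing more can be done
None
```

The job is handed in, with no verdict returned: the divider is at the green-tagged notch with the knob home, and the bobbin box lies flat (about 32°) and square in the left bay against the front lip.

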